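Divert the sink drain: lift the lockout collar, then push the lever across

TASK

Before the slides are rinsed, the bench drain must be switched over to the waste container. On the lever box whose lever carries a lockout collar, lift the collar, push the lever through the blocked middle of its gate all the way to the far end, and let the collar drop fully back down. Leave the plain ball-topped lever on the other box where it is.

Things in the scene. Friction and masses are not known exactly. Their poses are not given: they have to be found in the camera images.
- lever (a joint): Hinged lever of the drain box (fixed grey box 180 x 90 x 90 mm, slot along its aluminium top). Steel stem 10 mm thick; pivot 20 mm above the table at the box's centre; flat black cap 22 mm wide. 0 = home at the end nearest the robot (leaning 0.36 rad to the robot), 0.36 = upright, 0.72 = home at the far end. Collar down, it stops at about 0.17. Friction about 3 N at the collar: stays where left.
- collar (a joint): Lockout collar sliding on the drain lever's stem: 0 = down, 0.022 m = fully lifted, against the cap. Lifted 12 to 22 mm it passes the two stop ridges beside the slot's middle (tops 112 mm above the table, 6 mm thick along the slot, reaching 31 mm to either side of it). A light spring and its weight, 2 to 4 N, push it down; let go past the ridges it drops home.
- collar_grip (a point): Centre of the collar's black round grip, 34 mm in diameter, 24 mm high along the stem; below it a steel sleeve, 28 mm in diameter. Collar down, it is 128 mm from the lever's pivot along the stem; the cap's top is 41 mm beyond it. z axis: up along the stem. y axis: the lever's hinge axis (level, across the slot). x axis: in the plane of swing, towards the far end.
- plain_knob (a point): Centre of the black ball knob (32 mm in diameter) of the plain lever on the other grey box, which is the same size but has no collar and no stop ridges. Its lever may stand at any angle. To be left alone. Its y axis is that lever's hinge axis.
Things that resemble listed ones, but are neither listed nor needed, are in the scene too. Leave any purple or red look-alike of the part that bears lever alone.

How it is judged:
By the outcome, as a careful person would: the job done as asked, in the order asked, and still so for the second after the job is handed in, with the robot touching nothing.
It also fails if it takes over 32 s, if anything falls off the work surface, if the arm or the gripper's body presses on something with over 40 N, if the wrist force passes 120 N, or if a joint passes its speed limit or range.

ROBOT

A 6-joint arm with a two-finger parallel gripper is mounted at the origin on the work surface. World frame = base frame: x ahead of the robot, y to its left, z up, the work surface at z = 0. Lengths are in m, angles in rad, forces in N, time in s.
With the tool pointing down it reaches from about 0.2 to 0.875 m from the base axis. Payload 3.4 kg.
Tool frame: the origin (TCP) lies between the finger pads; the fingertips stand 25 mm ahead of it and the grasp point (between the pads) lies 6 mm ahead of it (r.nose_length is the z of the fingertips in the tool frame, in m); z points along the fingers, x is the direction in which the jaws open and shut, and the axes are right-handed (so a half turn about z gives the same grasp; the last joint's range is limited). The gripper opens to 94 mm and grips with 3 to 60 N. Pads are 16 mm wide; open, the fingers measure 119 mm over their backs; the gripper's body (75 mm by 177 mm) begins 78 mm behind the grasp point.
Start: joints at [1.047, 0.276, 1.505, -0, 1.361, -0.121], TCP at [0.225, 0.529, 0.191] pointing down, gripper open.
Joint ranges: [-2.89, 2.89], [-0.75, 2.08], [0.22, 2.7], [-1.18, 4.32], [0.11, 2.71], [-2.7, 2.7]. Speed limits (rad/s): [2.57, 2.57, 3.14, 3.14, 3.14, 3.14].

INTERFACE

Orientations are given as a unit quaternion [w, x, y, z].
In Python, from plant import r, gripper_to, inverse_kinematics, vision, models, telemetry gives the robot as it stands. Calls block until the motion is done:
- r.move_to(position, orientation): joint-space move of the TCP to a pose.
- r.move_l(position, rot=None, vel=0.15, guard=None): straight line of the TCP; rot=None keeps the orientation; vel is the mean speed in m/s. With guard (N) it stops when the force on the tool has changed by that much, and returns True; else False.
- r.movej(angles): joint-space move.
- gripper_to(opening, f_grip=None): finger opening in m; f_grip is the grip in N (None keeps the last); returns when the fingers have stopped.
- r.hold(seconds).
- inverse_kinematics(position, orientation): joint angles nearest the present ones, or None.
- vision.snapshot(name): name is "side" or "top"; returns the picture (420x560x3 uint8, red, green, blue); there is no depth.
- vision.get_calibration(name): a dict with "fx", "fy", "cx", "cy" (pixels), "position" and "orientation" of the camera in the world. Camera axes: x right, y down, z forward; pixel columns grow to the right and rows downward; lengths in m; the calibration is good to about 2 mm. A picture is of the moment at which its call begins. get_calibration takes no time and is no camera call.
A pose or a line that the arm cannot do raises r.PlanningError and nothing moves.
- r.sign_off(): hands the job in, once; it reports no verdict.
Trained networks look in the newest picture that a camera, given by its name, has taken for a name from the list of things; names that differ only in an ending like _2 or _b are one class to them, and where a whole thing is asked for, a point or a joint stands for the part that bears it (a point fixed in the world has none). Each returns a list of dicts, best first, with "score" (0 to 1); they miss things now and then, are a little off and sometimes report something else, mostly with a low value. They report only what shows in the picture. A call takes as long as a camera call. They do not tell look-alikes from the thing itself.
- models.boxes_of(thing, camera): "at" ([x, y, z] in m, in world coordinates, good to about 4 mm: the middle of the surface that is visible of it).
- models.regions_of(thing, camera): "pixels" (420x560 bool, what is visible of it).
- models.mark_of(thing, camera): "at" ([x, y, z] in m, in world coordinates, good to about 4 mm: a listed point, or the origin of a listed thing).
Readings, each from a call of its own:
- telemetry.current_t(): time.
- telemetry.current_joints(): joint angles.
- telemetry.current_dq(): joint speeds.
- telemetry.current_joint_efforts(): joint torques, N m.
- telemetry.current_ee_pos(): TCP position.
- telemetry.current_tool_rot(): TCP orientation.
- telemetry.current_wrist_force(): force on the tool from outside, world axes, zero at the start.
- telemetry.current_torque(): the same for the moment, N m.
- telemetry.current_opening(): finger opening in m.
Only numpy, scipy, OpenCV 4.12 (cv2) and the standard library are available. Lean on these libraries where they do the work, as an engineer would, in place of code of your own. Each camera call takes 0.05 s, during which the arm holds its last target.

## Working session

There is one attempt and no reset: what is moved stays moved. The work goes in short steps, each a Python script; the robot and the scene stay as the last script left them, time stands still between calls to the robot, and variables do not carry over. Pictures are saved under pics/ and viewed, and the job is handed in when it is done.

```bash
ls; mkdir -p pics; python3 - <<'E'
from plant import r, gripper_to, inverse_kinematics, vision, models, telemetry
import cv2
for c in ("side","top"):
    im=vision.snapshot(c); cv2.imwrite(f"pics/a_{c}.png",im[:,:,::-1])
    print(c,vision.get_calibration(c))
    for n in ("collar_grip","plain_knob","lever"):
        for d in models.mark_of(n,c)[:4]: print(n,d)
print(telemetry.current_t(), telemetry.current_tool_rot(), r.nose_length)
E
```

```text
pics
side {'fx': 512.0651943532325, 'fy': 512.0651943532325, 'cx': 272.0882995065858, 'cy': 210.8938015288673, 'position': array([ 0.33042548, -0.80913155,  1.2266117 ]), 'orientation': array([-0.35852527,  0.9314461 , -0.05480173,  0.02940333])}
collar_grip {'at': [0.2818, 0.1139, 0.1407], 'score': 0.62}
collar_grip {'at': [0.5413, 0.1547, 0.1418], 'score': 0.49}
collar_grip {'at': [0.3862, 0.6024, 0.1407], 'score': 0.43}
plain_knob {'at': [0.4935, -0.1679, 0.1763], 'score': 0.53}Traceback (most recent call last):
  File "<stdin>", line 7, in <module>
ValueError: it knows: collar_grip, plain_knob
```

```bash
python3 - <<'E'
from plant import r, gripper_to, inverse_kinematics, vision, models, telemetry
import cv2
for c in ("top",):
    im=vision.snapshot(c); cv2.imwrite(f"pics/a_{c}.png",im[:,:,::-1])
    print(c,vision.get_calibration(c))
    for n in ("collar_grip","plain_knob"):
        for d in models.mark_of(n,c)[:4]: print(n,d)
print(telemetry.current_t(), telemetry.current_tool_rot(), r.nose_length)
E
```

```text
top {'fx': 407.89421529100053, 'fy': 407.89421529100053, 'cx': 286.7053271636361, 'cy': 213.72136500550153, 'position': array([0.35307139, 0.18061703, 1.1572273 ]), 'orientation': array([ 0.03003415, -0.70420186,  0.70826874, -0.03940926])}
collar_grip {'at': [0.5443, 0.1592, 0.1433], 'score': 0.63}
collar_grip {'at': [0.3829, 0.5944, 0.1376], 'score': 0.53}
collar_grip {'at': [0.2783, 0.1188, 0.1442], 'score': 0.47}
plain_knob {'at': [0.4939, -0.163, 0.1726], 'score': 0.73}
0.3 [ 1.32708479e-04  8.34249417e-01  5.51387176e-01 -2.73350880e-04] 0.025
```

View pics/a_side.png

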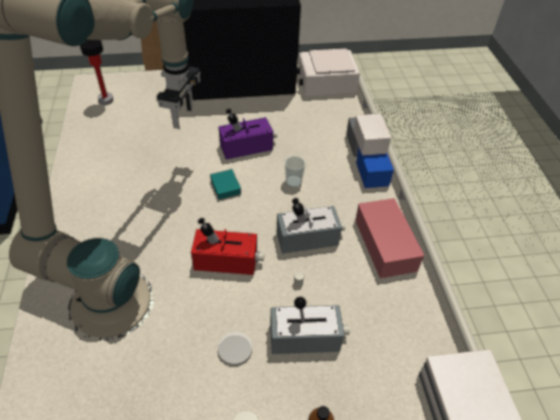

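View pics/a_top.png

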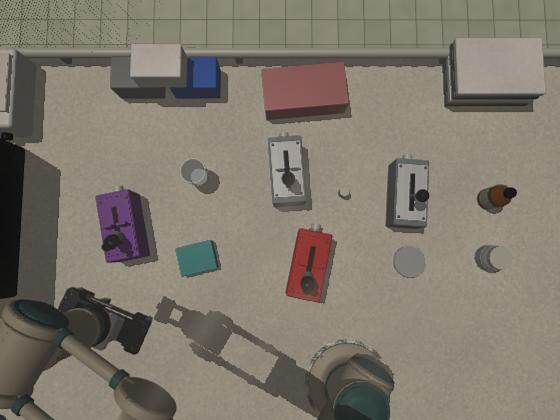

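The top view shows the drain box (grey, with collar) at about pixel (287,170) and the plain one at (410,190). The red and purple boxes are look-alikes. Next I'll measure the box axis.

```bash
cat > h.py <<'E'
import numpy as np
from scipy.spatial.transform import Rotation as R
from plant import vision
def rot(q): return R.from_quat([q[1],q[2],q[3],q[0]])
def px(cam,u,v,z):
    c=vision.get_calibration(cam); d=rot(c["orientation"]).apply([(u-c["cx"])/c["fx"],(v-c["cy"])/c["fy"],1])
    p=np.array(c["position"]); return p+d*(z-p[2])/d[2]
def proj(cam,P):
    c=vision.get_calibration(cam); q=rot(c["orientation"]).inv().apply(np.array(P)-c["position"])
    return np.array([c["cx"]+c["fx"]*q[0]/q[2],c["cy"]+c["fy"]*q[1]/q[2]])
E
python3 - <<'E'
import cv2
a=cv2.imread("pics/a_top.png")[125:215,250:325]; cv2.imwrite("pics/z_top.png",cv2.resize(a,None,fx=6,fy=6,interpolation=cv2.INTER_CUBIC))
a=cv2.imread("pics/a_side.png")[190:260,265:355]; cv2.imwrite("pics/z_side.png",cv2.resize(a,None,fx=6,fy=6,interpolation=cv2.INTER_CUBIC))
E
```

```text
(no output)
```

View pics/z_top.png

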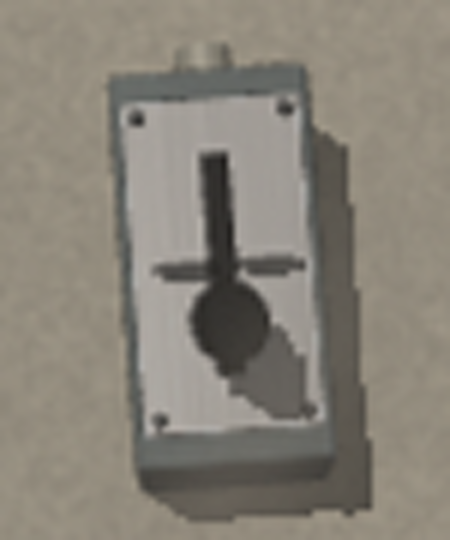

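View pics/z_side.png

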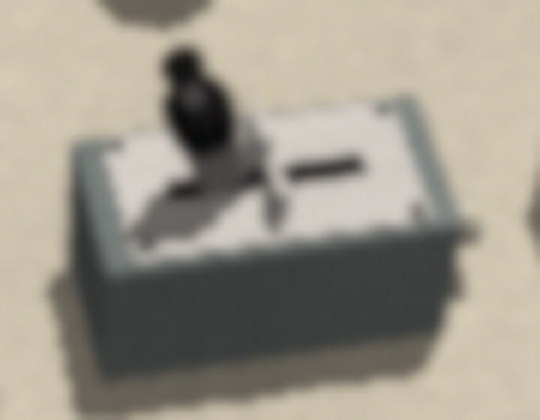

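```bash
python3 - <<'E'
from h import *
f=lambda x,y:px("top",250+(x+.5)/6-.5,125+(y+.5)/6-.5,0.092)
s=[f(136,118),f(286,107),f(160,420),f(308,410)]
for p in s: print(p.round(4))
ax=(s[0]+s[1]-s[2]-s[3])/2; print("len",np.linalg.norm(ax[:2]),"yaw",np.arctan2(ax[1],ax[0])); 
w=(s[0]-s[1]+s[2]-s[3])/2; print(np.linalg.norm(w[:2]), "yaw w",np.arctan2(-w[0],w[1]))
C=np.mean(s,0); print("C",C)
c=[f(110,75),f(304,67),f(140,467),f(333,457)]
for p in c: print(p.round(4))
print(np.mean(c,0))
g=lambda x,y:px("side",265+(x+.5)/6-.5,190+(y+.5)/6-.5,0.09)
# side corners: left-far, left-near, right-far, right-near
c=[g(77,143),g(110,277),g(410,97),g(460,227)]
for p in c: print(p.round(4))
print(np.mean(c,0)); a=c[2]-c[0]+c[3]-c[1]; print(np.arctan2(a[1],a[0]))
y=np.arctan2(ax[1],ax[0]); u=np.array([np.cos(y),np.sin(y),0])
print("exp grip",np.r_[C[:2],.02]+0.128*(-np.sin(.36)*u+np.cos(.36)*np.array([0,0,1])))
E
```

```text
[0.6445 0.2035 0.092 ]
[0.6493 0.1367 0.092 ]
[0.5089 0.1934 0.092 ]
[0.513  0.1283 0.092 ]
len 0.1362661129342051 yaw 0.06832314863230823
0.06608506438786199 yaw w 0.06785839191043602
C [0.57890583 0.16547953 0.092     ]
[0.6641 0.215  0.092 ]
[0.6675 0.1285 0.092 ]
[0.4881 0.2022 0.092 ]
[0.4921 0.1175 0.092 ]
[0.57794953 0.1658279  0.092     ]
[0.4892 0.1983 0.09  ]
[0.4937 0.1112 0.09  ]
[0.6605 0.2109 0.09  ]
[0.6673 0.1235 0.09  ]
[0.57769061 0.16099506 0.09      ]
0.07187860004239362
exp grip [0.53391993 0.16240116 0.13979479]
```

```bash
python3 - <<'E'
from h import *
y=.070; u=np.array([np.cos(y),np.sin(y),0]); C=np.array([.578,.1635,.02])
for q in (0,.05,.1):
    t=q-.36; d=np.sin(t)*u+np.array([0,0,np.cos(t)])
    for s in (.128,.14,.169):
        a=proj("top",C+s*d); b=proj("side",C+s*d)
        print(q,s,((a-[250,125]+.5)*6).round(0),((b-[265,190]+.5)*6).round(0))
E
```

```text
0 0.128 [237. 347.] [181. 125.]
0 0.14 [239. 352.] [174. 111.]
0 0.169 [242. 365.] [155.  74.]
0.05 0.128 [236. 332.] [194. 121.]
0.05 0.14 [237. 336.] [187. 106.]
0.05 0.169 [240. 345.] [172.  68.]
0.1 0.128 [235. 317.] [206. 116.]
0.1 0.14 [236. 319.] [201. 101.]
0.1 0.169 [239. 324.] [189.  62.]
```

```bash
cat >> h.py <<'E'
from plant import r, gripper_to, inverse_kinematics, telemetry
import cv2
YAW=.070; U=np.array([np.cos(YAW),np.sin(YAW),0]); C=np.array([.578,.1635,.02]); Z=np.array([0,0,1.])
def pose(q,s,sg=1):
    "TCP pose with grasp point at radius s, tool pointing down the stem, jaws in plane of swing"
    t=q-.36; d=np.sin(t)*U+np.cos(t)*Z; x=np.cos(t)*U-np.sin(t)*Z; x=x*sg
    M=np.column_stack([x,np.cross(-d,x),-d]); Q=R.from_matrix(M).as_quat()
    return C+(s+.006)*d, np.array([Q[3],Q[0],Q[1],Q[2]])
def snap(n,cam,box,k):
    im=vision.snapshot(cam)[:,:,::-1]; a=im[box[1]:box[3],box[0]:box[2]]
    cv2.imwrite(f"pics/{n}_{cam}.png",cv2.resize(a,None,fx=k,fy=k,interpolation=cv2.INTER_CUBIC))
E
python3 - <<'E'
from h import *
print(telemetry.current_t())
for sg in (1,-1):
    for q,s in ((.085,.25),(.085,.128),(.085,.146),(.36,.146),(.76,.146),(.76,.128),(.72,.25)):
        j=inverse_kinematics(*pose(q,s,sg)); print(sg,q,s,None if j is None else np.round(j,2))
E
```

```text
0.3
1 0.085 0.25 [ 0.2   0.02  1.68 -0.04  1.18  0.14]
1 0.085 0.128 [ 0.19  0.14  1.83 -0.04  0.89  0.14]
1 0.085 0.146 [ 0.19  0.12  1.81 -0.04  0.93  0.14]
1 0.36 0.146 [ 0.16  0.33  1.48 -0.    1.34  0.09]
1 0.76 0.146 [0.14 0.68 0.97 0.03 1.89 0.07]
1 0.76 0.128 [0.14 0.68 1.02 0.03 1.85 0.07]
1 0.72 0.25 [0.13 0.69 0.7  0.03 2.11 0.07]
-1 0.085 0.25 None
-1 0.085 0.128 None
-1 0.085 0.146 None
-1 0.36 0.146 None
-1 0.76 0.146 None
-1 0.76 0.128 None
-1 0.72 0.25 None
```

```bash
python3 - <<'E'
from h import *
gripper_to(.085,25)
r.move_to(*pose(.085,.27))
print(telemetry.current_t(), telemetry.current_ee_pos(), telemetry.current_opening())
p,Q=pose(.085,.170)
print(r.move_l(p,Q,vel=.12,guard=8))
print(telemetry.current_t(), telemetry.current_ee_pos(), telemetry.current_wrist_force())
snap("b","side",(230,120,380,260),5); snap("b","top",(220,100,360,230),5)
E
```

```text
2.3917 [0.50303187 0.15900617 0.28538575] 0.08501370209446003
False
3.375 [0.53076431 0.1603906  0.19010142] [-0.72010561  0.80141857 -0.26528632]
```

View pics/b_side.png

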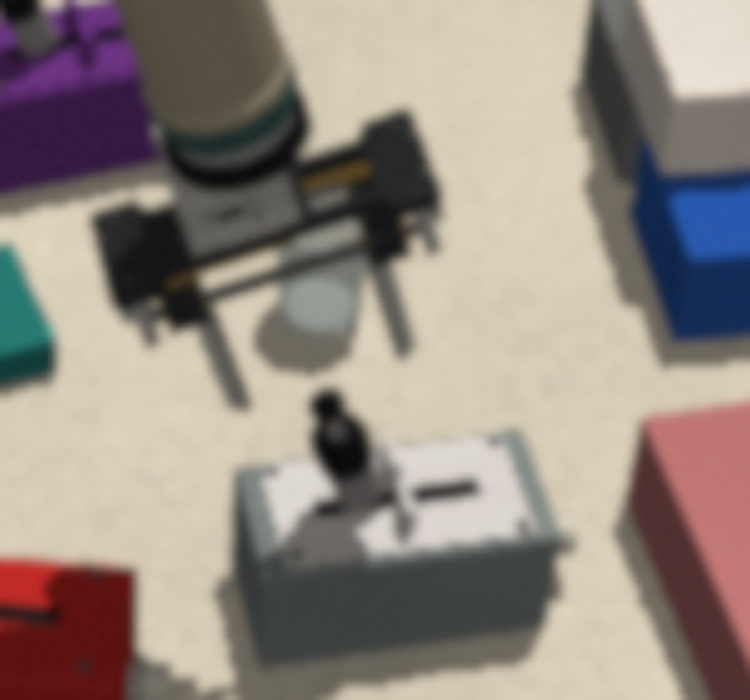

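View pics/b_top.png

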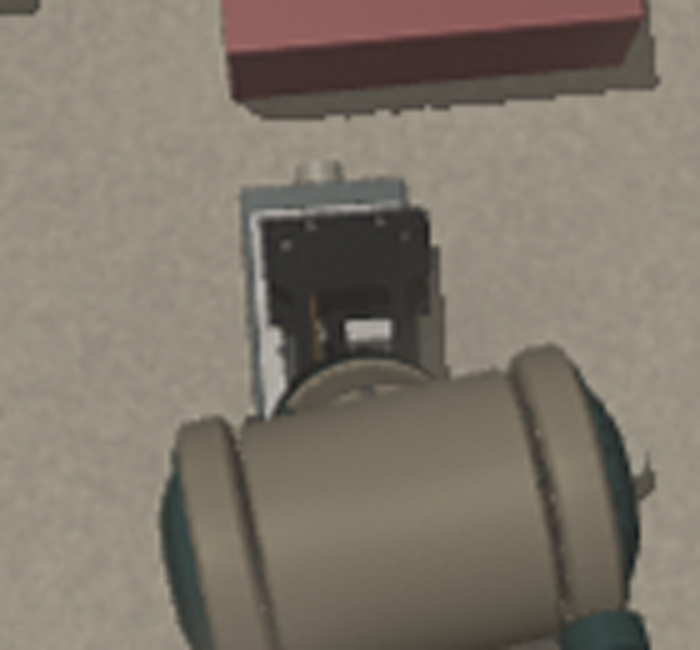

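```bash
python3 - <<'E'
from h import *
p=np.array(telemetry.current_ee_pos()); M=rot(telemetry.current_tool_rot()).as_matrix(); print(M.round(3))
for o in (0,.025):
  for x in (-.0425,0,.0425):
    P=p+M@[x,0,o]; print(P.round(4),((proj("side",P)-[230,120]+.5)*5).round(0),((proj("top",P)-[220,100]+.5)*5).round())
t=-.275; 
for s in (.128,.169):
  P=C+s*(np.sin(t)*U+np.cos(t)*Z); print(s,P,((proj("side",P)-[230,120]+.5)*5).round(0))
E
```

```text
[[ 0.96   0.07   0.273]
 [ 0.067 -0.998  0.019]
 [ 0.273 -0.    -0.962]]
[0.4901 0.1575 0.1788] [254. 418.] [356. 488.]
[0.5309 0.1604 0.1904] [326. 394.] [350. 400.]
[0.5716 0.1632 0.2021] [399. 370.] [344. 311.]
[0.4969 0.158  0.1548] [265. 445.] [354. 481.]
[0.5377 0.1608 0.1664] [336. 422.] [348. 395.]
[0.5785 0.1637 0.178 ] [408. 398.] [342. 309.]
0.128 [0.54332711 0.16106893 0.14319043] [344. 448.]
0.169 [0.53222096 0.16029022 0.18264986] [328. 403.]
```

```bash
python3 - <<'E'
from h import *
M=rot([1.32708479e-04,8.34249417e-01,5.51387176e-01,-2.73350880e-04]).as_matrix(); p=np.array([.225,.529,.191])
im=cv2.imread("pics/a_side.png"); 
k=8; a=cv2.resize(im[60:120,140:220],None,fx=k,fy=k,interpolation=cv2.INTER_CUBIC)
for o,c in ((0,(0,255,0)),(.025,(0,0,255))):
  for x in (-.047,0,.047):
    u=proj("side",p+M@[x,0,o]); cv2.circle(a,tuple(int(v) for v in (u-[140,60]+.5)*k),3,c,-1)
b=cv2.imread("pics/b_side.png")[250:500,150:450]; b=cv2.resize(b,None,fx=2,fy=2)
p=np.array(telemetry.current_ee_pos()); M=rot(telemetry.current_tool_rot()).as_matrix()
for o,c in ((0,(0,255,0)),(.025,(0,0,255))):
  for x in (-.0425,0,.0425):
    u=((proj("side",p+M@[x,0,o])-[230,120]+.5)*5-[150,250])*2; cv2.circle(b,tuple(int(v) for v in u),3,c,-1)
cv2.imwrite("pics/c1.png",a); cv2.imwrite("pics/c2.png",b)
E
```

```text
(no output)
```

View pics/c1.png

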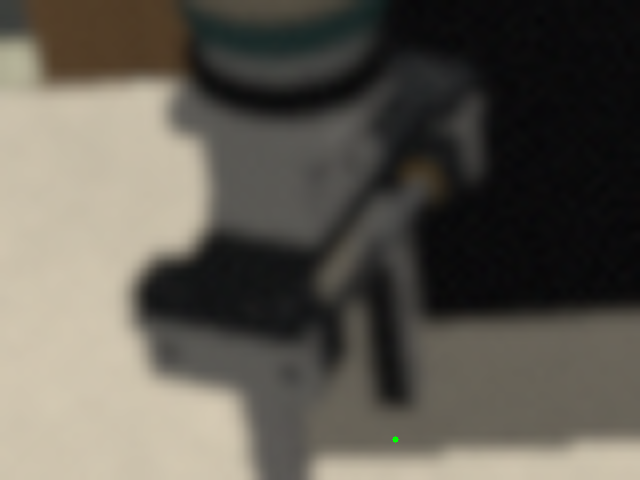

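View pics/c2.png

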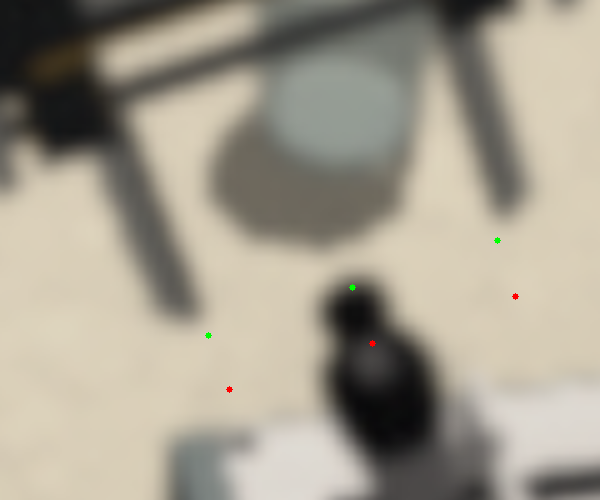

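```bash
python3 - <<'E'
from h import *
M=rot([1.32708479e-04,8.34249417e-01,5.51387176e-01,-2.73350880e-04]).as_matrix(); p=np.array([.225,.529,.191])
for cam,(x0,y0,x1,y1) in (("side",(140,30,230,130)),("top",(50,270,170,370))):
  im=cv2.imread(f"pics/a_{cam}.png"); k=6
  a=cv2.resize(im[y0:y1,x0:x1],None,fx=k,fy=k,interpolation=cv2.INTER_CUBIC)
  def dot(o,x,y,c):
    u=proj(cam,p+M@[x,y,o]); cv2.circle(a,tuple(int(v) for v in (u-[x0,y0]+.5)*k),3,c,-1)
  for o,c in ((0,(0,255,0)),(.025,(0,0,255)),(-.025,(255,0,0))):
    for x in (-.0595,-.047,.047,.0595): dot(o,x,0,c)
  for x in (-.0885,.0885):
    for y in (-.0375,.0375): dot(-.072,x,y,(255,0,255))
  cv2.imwrite(f"pics/d_{cam}.png",a)
print(proj("top",[0,0,0]),proj("side",[0,0,0]))
E
```

```text
[347.8725196  382.79974655] [110.59984759 302.6492636 ]
```

View pics/d_side.png

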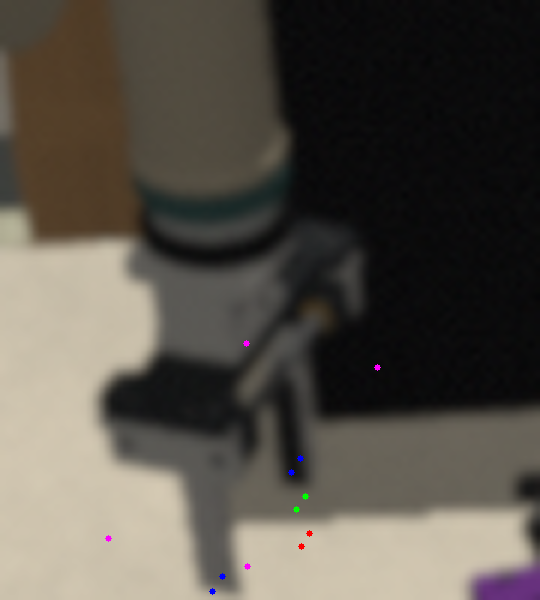

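View pics/d_top.png

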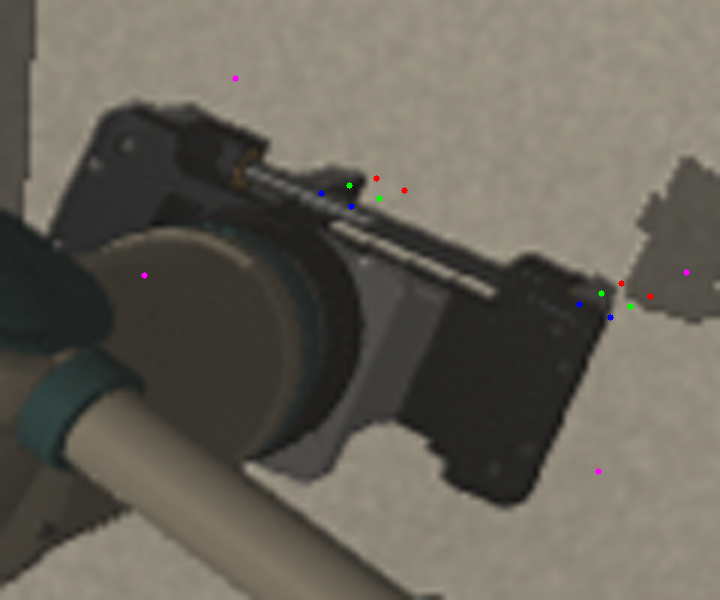

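Box, grip and cap project where they should. The drawn fingertips, though, sit about 35 mm short of the stated tip point along the tool axis. I'll descend with a guard and use the closed opening to tell what is between the pads: 34 mm for the grip, 22 mm for the cap, 10 mm for the stem.

```bash
python3 - <<'E'
from h import *
p,Q=pose(.085,.128)
print(r.move_l(p,Q,vel=.08,guard=8))
print(telemetry.current_t(), telemetry.current_ee_pos(), telemetry.current_wrist_force())
snap("e","side",(230,120,380,260),5)
gripper_to(.028,6)
print(telemetry.current_t(), telemetry.current_opening(), telemetry.current_wrist_force())
snap("f","side",(230,120,380,260),5)
E
```

```text
False
4.15 [0.54194155 0.16097109 0.14910796] [-0.0296157  -0.09199274  0.52769473]
5.1917 0.028293460676861688 [-0.27249231  0.96387241  0.93755907]
```

View pics/e_side.png

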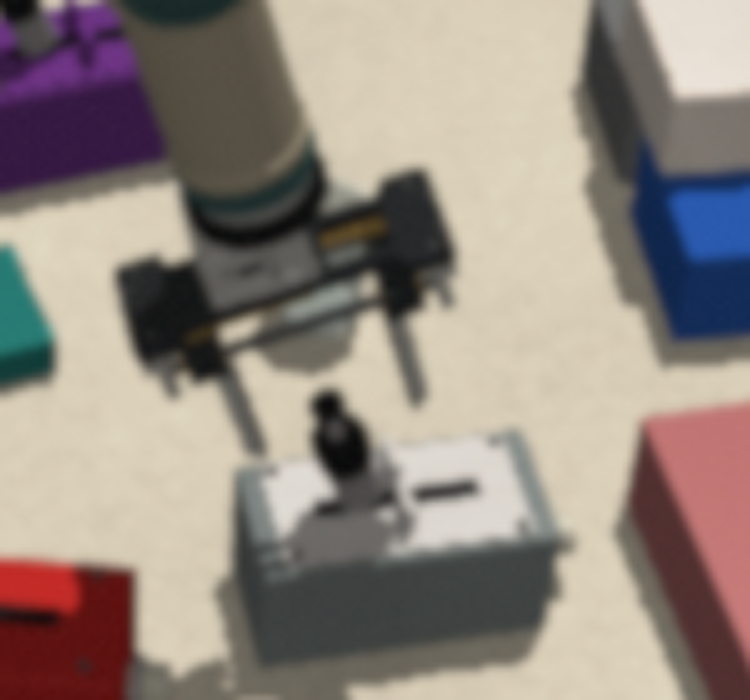

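View pics/f_side.png

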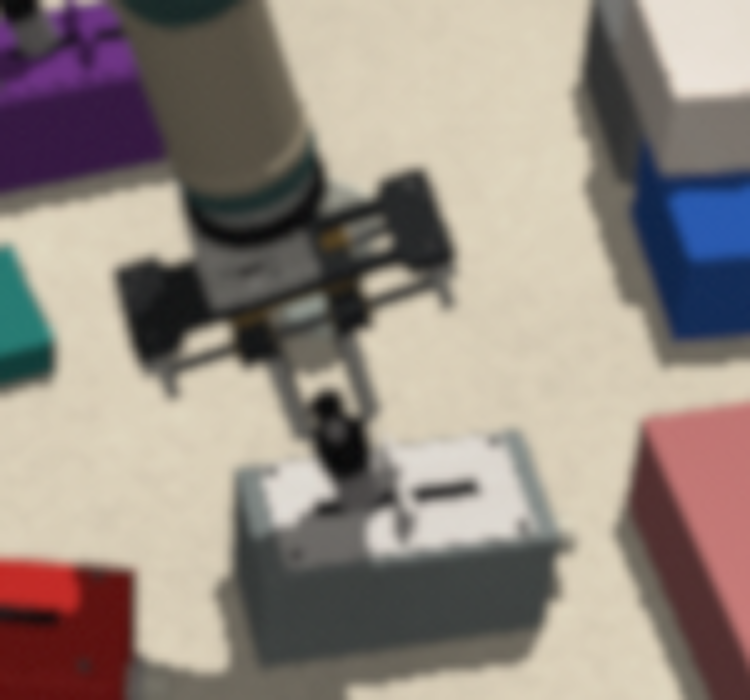

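The jaws shut to 28 mm with nothing between them, so the pads really are higher than the tool frame says and the picture was right. I'll fit the offset.

```bash
python3 - <<'E'
from h import *
from scipy.optimize import least_squares
gripper_to(.085,6)
Ms=rot([1.32708479e-04,8.34249417e-01,5.51387176e-01,-2.73350880e-04]).as_matrix(); ps=np.array([.225,.529,.191])
M=rot(telemetry.current_tool_rot()).as_matrix()
pe=np.array(telemetry.current_ee_pos()); pb=np.array([0.53076431,0.1603906,0.19010142])
w=.006
obs=[]
S=lambda a,k,o:(np.array(a)+.5)/k-.5+np.array(o)
for P,a,b in ((pe,(261,452),(418,402)),(pb,(239,404),(405,351))):
    obs+=[("side",P,M,-(.0425+w),S(a,5,(230,120))),("side",P,M,.0425+w,S(b,5,(230,120)))]
# start pose: identify which side is near
for x in (-.047,.047): print(x,proj("side",ps+Ms@[x,0,0]),proj("top",ps+Ms@[x,0,0]))
n=-1 if proj("side",ps+Ms@[-.047,0,0])[1]>proj("side",ps+Ms@[.047,0,0])[1] else 1
obs+=[("side",ps,Ms,n*(.047+w),S((221,588),6,(140,30))),("side",ps,Ms,-n*(.047+w),S((294,482),6,(140,30)))]
def f(d): return np.concatenate([proj(c,P+m@[x+d[0],d[1],.025+d[2]])-o for c,P,m,x,o in obs])
s=least_squares(f,[0,0,0]); print(s.x.round(4),np.round(s.fun,1))
s=least_squares(lambda z:f([0,0,z[0]]),[0]); print(s.x.round(4),np.round(s.fun,1))
print(telemetry.current_t())
E
```

```text
-0.047 [177.56336526 131.96041009] [149.71329111 318.46558203]
0.047 [188.90703884 114.47842407] [112.66836742 302.56325444]
[ 0.0016  0.0003 -0.0397] [-0.8 -0.2  0.3 -0.8  0.1 -0.   0.2 -0.3  0.1  1.6  0.8 -0.4]
[-0.0398] [-1.4 -0.1 -0.2 -0.7 -0.4  0.  -0.4 -0.3 -0.2  1.8  0.5 -0.2]
6.2333
```

The offset is 40 mm along the tool axis, with pixel-level residuals. It also fits the cap passing freely inside 28 mm. I'll go 40 mm deeper, guarded, and repeat the opening test.

```bash
sed -i 's/return C+(s+.006)\*d/return C+(s+.006-.040)*d/' h.py; python3 - <<'E'
from h import *
for q,s in ((.085,.128),(.085,.146),(.36,.146),(.76,.146),(.76,.128),(.72,.25)):
    j=inverse_kinematics(*pose(q,s)); print(q,s,None if j is None else np.round(j,2))
p,Q=pose(.085,.127)
print(r.move_l(p,Q,vel=.07,guard=6))
print(telemetry.current_t(), telemetry.current_ee_pos(),p, telemetry.current_wrist_force())
gripper_to(.0295,8)
print(telemetry.current_t(), telemetry.current_opening(), telemetry.current_wrist_force())
snap("g","side",(230,120,380,260),5)
E
```

```text
0.085 0.128 [ 0.19  0.2   1.87 -0.04  0.8   0.14]
0.085 0.146 [ 0.19  0.17  1.86 -0.04  0.84  0.14]
0.36 0.146 [ 0.16  0.35  1.54 -0.    1.25  0.09]
0.76 0.146 [0.14 0.67 1.08 0.03 1.79 0.07]
0.76 0.128 [0.14 0.67 1.12 0.03 1.75 0.07]
0.72 0.25 [0.14 0.67 0.84 0.03 2.   0.07]
False
6.9667 [0.55295986 0.16176703 0.10945525] [0.55280798 0.16173367 0.10950554] [ 0.00686937  0.53420894 -0.37072064]
7.8 0.033648264309060136 [-2.49421848  0.30341592  1.96878122]
```

View pics/g_side.png

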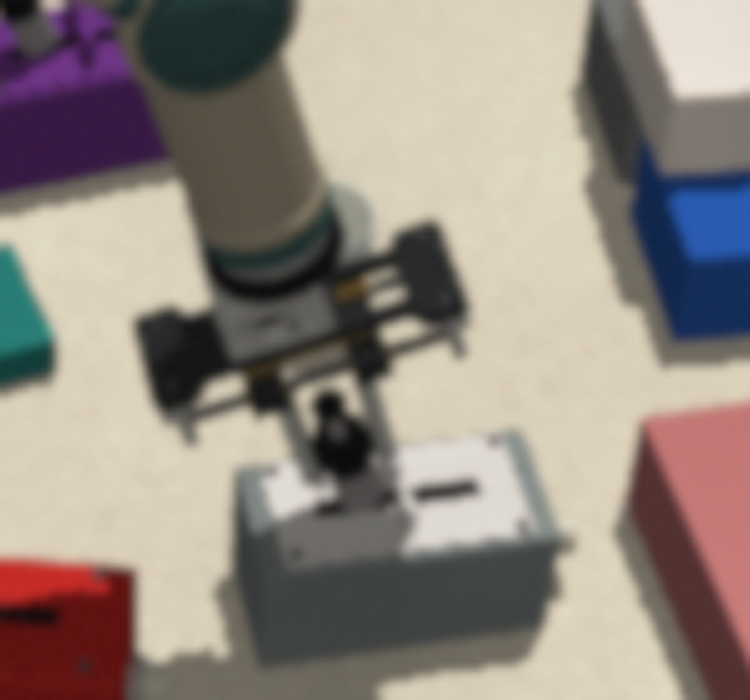

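The opening is 33.6 mm, so the pads are on the 34 mm grip. Now I'll firm the grip and lift.

```bash
python3 - <<'E'
from h import *
gripper_to(.028,30)
print(telemetry.current_t(), telemetry.current_opening(), telemetry.current_wrist_force())
p,Q=pose(.085,.127+.0175)
print(r.move_l(p,Q,vel=.04,guard=15))
print(telemetry.current_t(), telemetry.current_ee_pos(),p, telemetry.current_opening(),telemetry.current_wrist_force())
snap("i","side",(230,120,380,260),5)
E
```

```text
8.0667 0.0336901489410214 [-3.98246336  0.10749556  2.28626603]
False
8.6583 [0.54741106 0.16129534 0.12610151] [0.54806755 0.1614013  0.12634798] 0.03382055746561878 [-2.91187966  0.48558385 -2.45754023]
```

View pics/i_side.png

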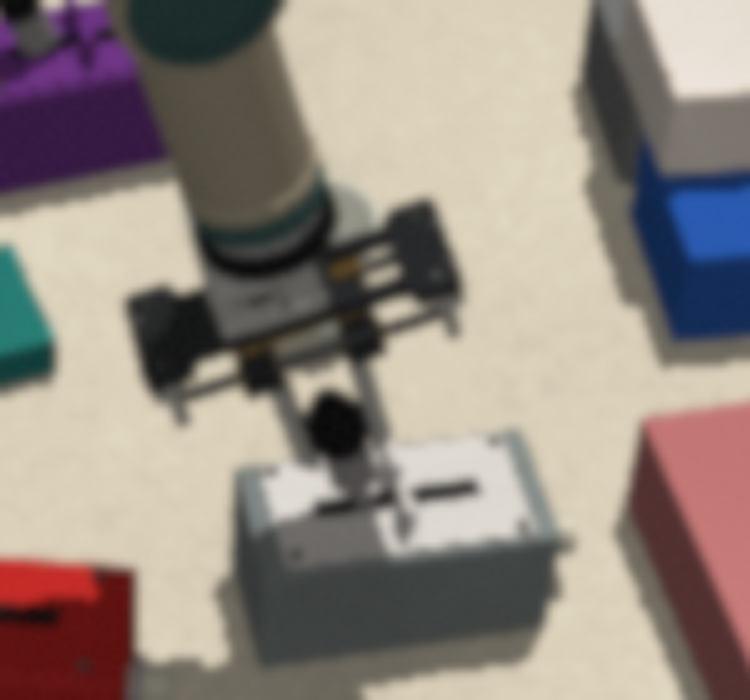

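The picture shows the collar raised against the cap at about (340,420), and the wrist force fell by about 5 N in z. Next is the arc to the far end.

```bash
python3 - <<'E'
from h import *
for q in (.17,.26,.35,.44,.53,.62,.69):
    p,Q=pose(q,.127+.0175)
    g=r.move_l(p,Q,vel=.06,guard=20)
    print(q,g,round(telemetry.current_t(),2),(np.array(telemetry.current_ee_pos())-p).round(4),round(telemetry.current_opening(),4),telemetry.current_wrist_force().round(1) if hasattr(telemetry.current_wrist_force(),'round') else telemetry.current_wrist_force())
    if g: break
snap("j","side",(230,120,380,260),5)
E
```

```text
0.17 False 9.02 [ 0.0015  0.0001 -0.0002] 0.0335 [ 0.4  0.6 -3.7]
0.26 False 9.33 [ 0.001   0.     -0.0003] 0.0336 [ 1.8  0.3 -3.3]
0.35 False 9.65 [ 0.0001 -0.     -0.0005] 0.0334 [ 1.3  0.3 -3.4]
0.44 False 9.97 [-0.0001 -0.0001 -0.0005] 0.0335 [ 1.5  0.7 -2.5]
0.53 False 10.28 [-0.0003 -0.0001 -0.0006] 0.0333 [-0.1 -0.3 -3.2]
0.62 False 10.6 [-0.0003 -0.0001 -0.0006] 0.0335 [ 1.1 -0.8 -2.2]
0.69 False 10.88 [-0.0004 -0.0001 -0.0005] 0.0334 [-0.7 -0.2 -2.6]
```

View pics/j_side.png

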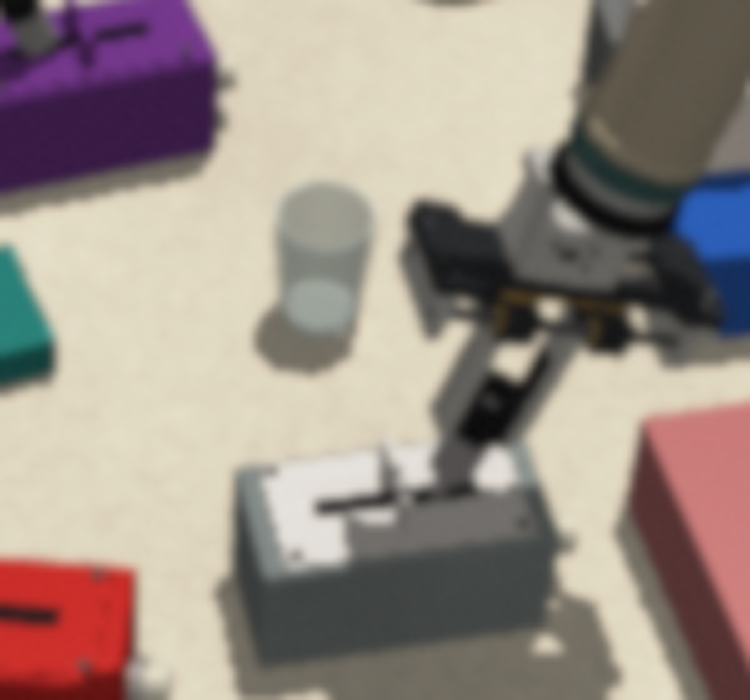

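Past the ridges. I'll push in small guarded steps until the end stop, then release.

```bash
python3 - <<'E'
from h import *
u0=telemetry.current_wrist_force()
for q in (.71,.725,.74,.755,.77,.785):
    p,Q=pose(q,.127+.0175)
    g=r.move_l(p,Q,vel=.03,guard=12)
    F=np.array(telemetry.current_wrist_force())
    print(q,g,round(telemetry.current_t(),2),(np.array(telemetry.current_ee_pos())-p).round(4),round(telemetry.current_opening(),4),F.round(1))
    if g or F[:2]@U[:2]<-9: break
E
```

```text
0.71 False 11.18 [-0.0004 -0.0001  0.0004] 0.0333 [-1.  -0.2 -2.7]
0.725 False 11.43 [-0.0008 -0.0001  0.0002] 0.0338 [-2.9 -0.6 -1.7]
0.74 False 11.68 [-0.0027 -0.0002  0.0006] 0.0334 [-7.4 -1.2  0.5]
0.755 False 11.93 [-0.0046 -0.0003  0.0012] 0.0338 [-11.4  -1.6   1. ]
```

The stop shows up at about 0.72, with force rising to 11 N. Releasing now.

```bash
python3 - <<'E'
from h import *
gripper_to(.08,10)
r.hold(.3)
print(telemetry.current_t(), telemetry.current_opening(), telemetry.current_wrist_force())
p,Q=pose(.72,.1445)
print(r.move_l(p,Q,vel=.05,guard=8))
p,Q=pose(.72,.27)
print(r.move_l(p,Q,vel=.15,guard=8))
print(telemetry.current_t(), telemetry.current_wrist_force())
r.move_to(*pose(.085,.35))
print(telemetry.current_t())
r.movej([.9,-.1,1.5,0,1.36,-.12])
print(telemetry.current_t())
snap("k","side",(230,120,380,260),5); snap("k","top",(220,100,360,230),5)
from plant import models
for c in("side","top"):
    vision.snapshot(c); print([ (d["at"],d["score"]) for d in models.mark_of("collar_grip",c)], [(d["at"],d["score"]) for d in models.mark_of("plain_knob",c)])
for s in (.128,.150,.169):
  for q in (.68,.72):
    t=q-.36; P=C+s*(np.sin(t)*U+np.cos(t)*Z); print(q,s,P.round(4),((proj("side",P)-[230,120]+.5)*5).round(0),((proj("top",P)-[220,100]+.5)*5).round(0))
E
```

```text
13.0833 0.08017799996692801 [-0.19818483  0.28913309 -0.54521624]
False
False
14.3167 [ 0.00160741  0.03734404 -0.13200878]
15.1583
16.5333
[([0.2809, 0.1139, 0.1395], 0.68), ([0.6231, 0.163, 0.1383], 0.52), ([0.3824, 0.5989, 0.1407], 0.43)] [([0.4933, -0.1673, 0.1767], 0.69)]
[([0.383, 0.5998, 0.138], 0.7), ([0.2778, 0.1151, 0.1438], 0.63), ([0.492, -0.1638, 0.1758], 0.51), ([0.6218, 0.1653, 0.1397], 0.48)] [([0.4913, -0.1691, 0.173], 0.65)]
0.68 0.128 [0.6182 0.1663 0.1415] [470. 433.] [335. 248.]
0.72 0.128 [0.623  0.1667 0.1398] [478. 434.] [334. 240.]
0.68 0.15 [0.6251 0.1668 0.1624] [485. 407.] [334. 224.]
0.72 0.15 [0.6307 0.1672 0.1604] [494. 408.] [333. 214.]
0.68 0.169 [0.631  0.1672 0.1804] [498. 383.] [334. 202.]
0.72 0.169 [0.6374 0.1677 0.1782] [509. 385.] [333. 191.]
```

View pics/k_side.png

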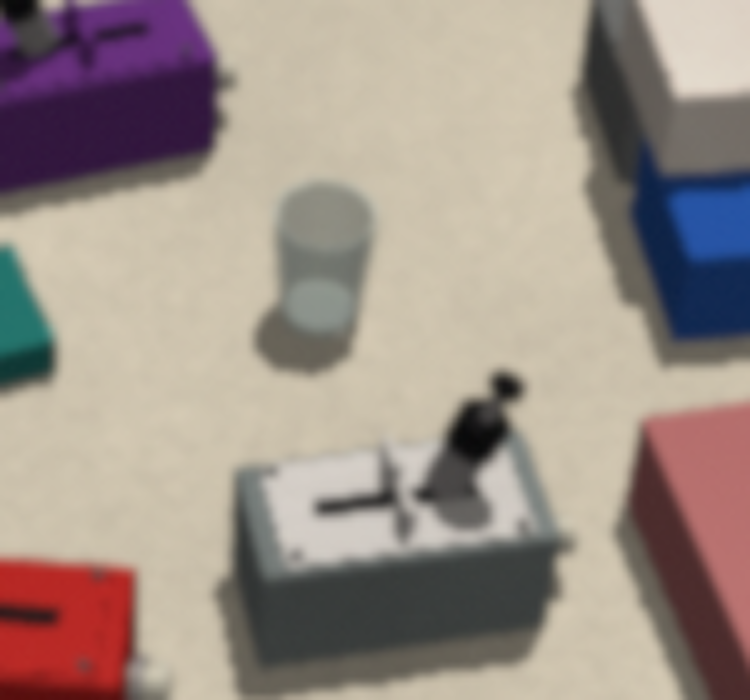

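View pics/k_top.png

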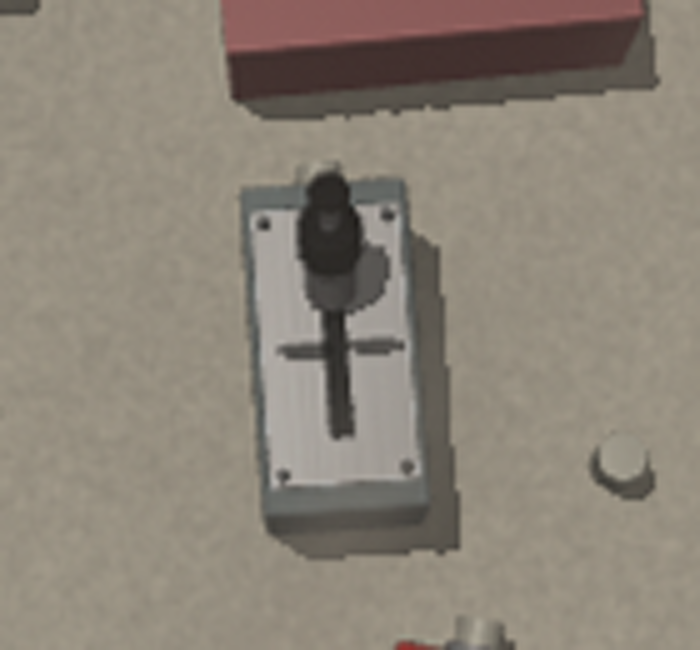

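Both views match lever 0.72 with the collar down. The side view has the grip at (478,430), predicted (478,434), and the cap at (508,383), predicted (509,385). The plain knob has not moved.

```bash
python3 - <<'E'
from h import *
r.sign_off(); print(telemetry.current_t())
E
```

```text
the job is handed in; nothing more can be done
the job is handed in; nothing more can be done
```

The drain lever is at the far end of its gate with the collar fully down, and I handed the job in at about 16.7 s of the 32 s allowed. I lifted the collar about 17.5 mm, swung the lever past the ridges until it met the far stop at about 0.72 rad, then released it and moved the arm clear.

**Last checks:**
- **Lever and collar:** in both cameras the grip and cap sit within a few millimetres of where they should be at 0.72 rad with the collar down. The networks put the grip at about (0.622, 0.164, 0.139) m; (0.623, 0.167, 0.140) m was expected.
- **Plain lever:** its knob read the same place as before, within measuring error. The arm did not go near the red or purple look-alikes.
- **Forces:** the wrist force peaked at about 12 N in the readings I took, and no force guard tripped.

**One disagreement:** the real fingertips are about 40 mm short of what the tool frame reports. I noticed it in the pictures, and the first test close, to 28 mm, met nothing. After correcting for the offset, the jaws stopped at 33.6 mm on the 34 mm grip.

The lever also started at about 0.085 rad rather than exactly 0, which I allowed for.

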